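# Load the kit rack in reverse order

### The job

Move the four soldering supplies from the flat supply strip into the four cells of the finned kit rack, one to a cell and in reverse order, because the rack will be used from its other side: what stands leftmost on the strip (seen from the robot) goes into the rightmost cell, the second from the left into the second cell from the right, and so on. Set each one down upright on the rack's floor in the middle of its cell, never tipping any of them over, and leave all four released and at rest.

Things in the scene. Friction and masses are not known exactly. Their poses are not given: they have to be found in the camera images.
- reel_mid (a point): reel of solder wire standing on its flange, white and blue, 55 mm diameter, 47 mm tall; the point is its centre, 23.5 mm above its underside, z axis up
- tin_mid (a point): low round closed tin with green lid, 50 mm diameter, 18 mm tall; the point is its centre, 9 mm above its underside, z axis up
- tape_mid (a point): black roll of tape lying flat, 62 mm diameter, 19 mm tall; the point is its centre, 9.5 mm above its underside, z axis up
- adapter_mid (a point): black wall adapter, a block 32 mm wide (own x), 52 mm long (own y) and 26 mm tall, with 12 mm long prongs beyond the block at its +y end; the point is the centre of the block, 13 mm above its underside, z axis up
- pad_reel: round grey plastic pad, 64 mm diameter, 4 mm thick, fixed on the supply strip at one of its four places, on which the solder reel stands at the start; the pad stays there and so marks the place the solder reel came from. Origin: centre of its underside, 6 mm above the bench
- pad_tin: round grey plastic pad, 58 mm diameter, 4 mm thick, fixed on the supply strip at one of its four places, on which the tin stands at the start; the pad stays there and so marks the place the tin came from. Origin: centre of its underside, 6 mm above the bench
- pad_tape: round grey plastic pad, 68 mm diameter, 4 mm thick, fixed on the supply strip at one of its four places, on which the tape roll stands at the start; the pad stays there and so marks the place the tape roll came from. Origin: centre of its underside, 6 mm above the bench
- pad_adapter: oblong grey plastic pad, 42 x 70 mm, 4 mm thick, fixed on the supply strip at one of its four places, on which the adapter stands at the start; the pad stays there and so marks the place the adapter came from. Origin: centre of its underside, 6 mm above the bench
- supply_strip: flat bare aluminium strip fixed on the bench, 84 mm deep (own x, pointing away from the robot), 372 mm long (own y, pointing to the robot's left), 6 mm thick, without fins. Origin: centre of its underside, on the bench. Its four places lie at own y = +135, +45, -45 and -135 mm (left to right), x = 0; the pads on it have their tops 10 mm above the bench
- kit_rack: grey rack fixed on the bench, empty at the start, 84 mm deep (own x, pointing away from the robot), 372 mm long (own y, pointing to the robot's left), with a flat floor 10 mm above the bench, open at front and back. Five steel fins, 5 mm thick and rising 20 mm above the floor, at own y = +180, +90, 0, -90, -180 mm, part it into four cells, each 85 mm wide. Origin: centre of its underside, on the bench. Cell centres: own y = +135, +45, -45, -135 mm (left to right), x = 0
Things that resemble listed ones, but are neither listed nor needed, are in the scene too. What is shaped like the part that bears tape_mid but yellow is not meant.

How it is judged:
By the outcome, as a careful person would: the job done as asked, in the order asked, and still so for the second after the job is handed in, with the robot touching nothing.
It also fails if it takes over 86 s, if anything falls off the work surface, if the arm or the gripper's body presses on something with over 40 N, if the wrist force passes 120 N, or if a joint passes its speed limit or range.

### The arm

A 6-joint arm with a two-finger parallel gripper is mounted at the origin on a cart in front of the work surface, level with it; the furniture and walls round the work are solid. World frame = base frame: x ahead of the robot, y to its left, z up, the work surface at z = 0. Lengths are in m, angles in rad, forces in N, time in s.
With the tool pointing down it reaches from about 0.35 to 0.775 m from the base axis. Payload 7.3 kg.
Tool frame: the origin (TCP) lies at the very end of the fingers, on their centre line; the grasp point (between the pads) lies 19 mm behind it; z points along the fingers, y is the direction in which the jaws open and shut (so a half turn about z gives the same grasp; the last joint's range is limited). The gripper opens to 92 mm and grips with 3 to 60 N. Pads are 19 mm wide; open, the fingers measure 130 mm over their backs; the gripper's body (75 mm by 190 mm) begins 47 mm behind the grasp point.
Start: joints at [1.182, 0.342, 1.524, -0, 1.275, -0.146], TCP at [0.126, 0.51, 0.227] pointing down, gripper open.
Joint ranges: [-2.53, 2.53], [-0.77, 2.02], [0.04, 2.7], [-1, 4.14], [0.28, 2.66], [-3.11, 3.11]. Speed limits (rad/s): [2.57, 2.57, 3.14, 3.14, 3.14, 3.14].

### API

Orientations are given as [roll, pitch, yaw] about the fixed x, y, z axes, in that order (R = Rz(yaw) Ry(pitch) Rx(roll)).
In Python, from plant import r gives the robot as it stands.
- The arm moves only by the tool play_rows, never from a script. Its argument "series" is a list of rows, each a list of 3 entries, a list of its own where there are three numbers: the shift along the world's x, y, z in mm, then the turn, a rotation vector about the world's x, y, z in rad, then the finger opening in mm, from 0 to 91.8. A call has 1 to 20 rows; each row is the pose to reach, as a shift and turn from the pose commanded when the call began; what a row does not reach only later rows make up. A row lasts 1/12 s, in which the tool goes at most 41.7 mm and 7.16 degrees, less where a joint would pass 70% of its speed; a pose out of reach is approached as far as the arm can. A call with a gripper value outside its range is refused whole. The fingers move at their own pace and stop on an object; "squeeze" is the grip in N (left out, the last holds). Time passes only in rows, so rows that repeat a pose let the fingers close. It gives the time, the measured TCP pose, the force and the opening at its end, in the units of the state.
- r.observe(): the state, without advancing time (a new reading comes with each control period).
- r.capture(name): name is "scene" or "top"; returns the picture (480x640x3 uint8, red, green, blue); there is no depth.
- r.camera_params(name): a dict with "fx", "fy", "cx", "cy" (pixels), "rvec" (rotation vector, rad) and "tvec" (3), from world to camera coordinates, as OpenCV has them. Camera axes: x right, y down, z forward; pixel columns grow to the right and rows downward; lengths in m; the calibration is good to about 2 mm. A picture is of the moment at which its call begins. camera_params takes no time and is no camera call.
- r.hand_in(): hands the job in, once; it reports no verdict.
Trained networks look in the newest picture that a camera, given by its name, has taken for a name from the list of things; names that differ only in an ending like _2 or _b are one class to them, and where a whole thing is asked for, a point or a joint stands for the part that bears it (a point fixed in the world has none). Each returns a list of dicts, best first, with "p" (0 to 1); they miss things now and then, are a little off and sometimes report something else, mostly with a low value. They report only what shows in the picture. A call takes as long as a camera call. They do not tell look-alikes from the thing itself.
- r.look_for(thing, camera): "extent" ([left, top, width, height] in pixels, round what is visible of it).
The state is a dict: "t": time; "joints": joint angles; "dq": joint speeds; "joint_torque": joint torques, N m; "tcp_pos": TCP position; "ee_rot": TCP orientation; "ft_force": force on the tool from outside, world axes, zero at the start; "moment": the same for the moment, N m; "gripper_width": finger opening in m.
Only numpy, scipy, OpenCV 4.12 (cv2) and the standard library are available. Lean on these libraries where they do the work, as an engineer would, in place of code of your own. Each camera call takes 0.05 s, during which the arm holds its last target.

## Working session

There is one attempt and no reset: what is moved stays moved. The work goes in short steps, Python scripts to look and compute and a tool call to move; the robot and the scene stay as the last step left them, time stands still between calls to the robot, and variables do not carry over. Pictures are saved under pics/ and viewed, and the job is handed in when it is done.

Besides the shell and the picture viewer there is one more tool, called after "Request:" as name(argument=value, ...), one argument or row to a line, values as JSON. play_rows: Moves the arm, as the interface text tells. Its arguments: {"type":"object","properties":{"series":{"type":"array"},"squeeze":{"type":"number"}},"required":["series"]}

```bash
ls; mkdir -p pics; python3 - <<'E'
from plant import r
import cv2
for n in("scene","top"):
    im=r.capture(n); cv2.imwrite(f"pics/{n}0.png",im[:,:,::-1]); print(n,r.camera_params(n))
    for t in["reel_mid","tin_mid","tape_mid","adapter_mid","pad_reel","pad_tin","pad_tape","pad_adapter","supply_strip","kit_rack"]:
        print(t,[(round(d['p'],2),[round(x) for x in d['extent']]) for d in r.look_for(t,n)][:4])
print(r.observe())
E
```

```text
pics
scene {'fx': 443.6429883322732, 'fy': 443.6429883322732, 'cx': 313.45726294603105, 'cy': 238.22563567799622, 'rvec': array([ 0.61159676, -2.34978019,  1.50435963]), 'tvec': array([0.48529419, 0.19267512, 0.64343785])}
reel_mid [(0.72, [261, 248, 27, 33])]
tin_mid [(0.52, [305, 226, 24, 22]), (0.37, [283, 241, 26, 21])]
tape_mid [(0.75, [286, 239, 26, 26]), (0.73, [347, 218, 24, 15]), (0.69, [414, 225, 22, 12]), (0.49, [300, 207, 22, 15])]
adapter_mid [(0.93, [241, 274, 25, 31]), (0.25, [308, 226, 17, 20])]
pad_reel []
pad_tin []
pad_tape [(0.29, [289, 234, 126, 103])]
pad_adapter [(0.65, [235, 290, 33, 22])]
supply_strip [(0.82, [220, 235, 120, 85])]
kit_rack [(0.83, [292, 235, 126, 102])]
top {'fx': 567.0819362303724, 'fy': 567.0819362303724, 'cx': 326.47940033247806, 'cy': 240.67559677579766, 'rvec': array([ 2.17683525, -2.18126738,  0.05035512]), 'tvec': array([-0.06691156,  0.56933016,  1.18642106])}
reel_mid [(0.79, [266, 197, 28, 31])]
tin_mid [(0.83, [355, 194, 25, 28])]
tape_mid [(0.83, [308, 195, 31, 28]), (0.77, [438, 293, 36, 30]), (0.74, [422, 149, 32, 26]), (0.72, [
[... 277 characters left out ...]
[228, 264, 176, 50])]
{'t': 1.1, 'joints': array([ 1.18198502e+00,  3.42005170e-01,  1.52408783e+00,  2.17309640e-05,
        1.27540978e+00, -1.45974017e-01]), 'dq': array([-1.62243352e-03, -1.05041914e-03,  7.47069573e-04, -2.60650016e-04,
        1.38460343e-03, -7.16362573e-05]), 'joint_torque': array([ 3.57414337e-04, -4.31136274e+01, -2.44483030e+01,  7.18252896e-02,
        4.83500585e-02, -2.25557233e-05]), 'tcp_pos': array([0.12620756, 0.50962763, 0.22674208]), 'ee_rot': array([ 3.14150071e+00, -7.49688451e-06,  2.89874904e+00]), 'ft_force': array([ 1.01886777,  0.9398872 , -0.40503004]), 'moment': array([ 0.03116533, -0.0182272 , -0.01412575]), 'gripper_width': 0.09165866593778339}
```

View pics/scene0.png

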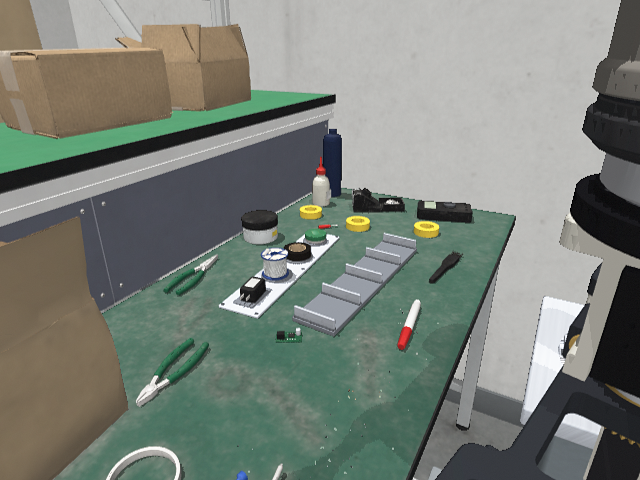

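View pics/top0.png

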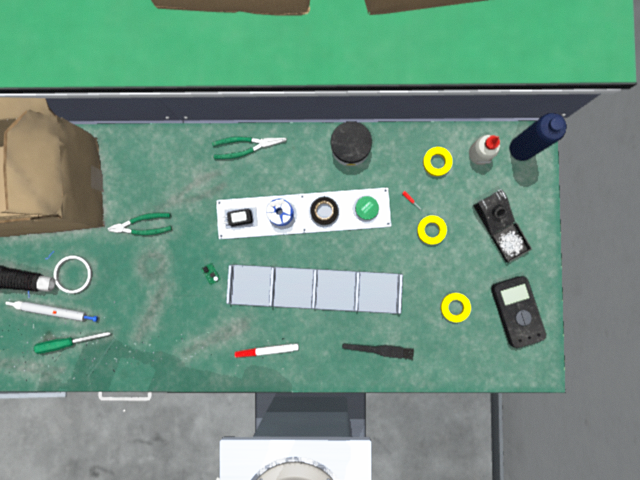

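```bash
python3 - <<'E'
import cv2
im=cv2.imread("pics/top0.png")
cv2.imwrite("pics/topc.png",cv2.resize(im[140:340,210:480][:, :],None,fx=2.9,fy=2.9,interpolation=cv2.INTER_CUBIC))
im=cv2.imread("pics/scene0.png")
cv2.imwrite("pics/scenec.png",cv2.resize(im[200:345,215:440],None,fx=3.5,fy=3.5,interpolation=cv2.INTER_CUBIC))
E
```

```text
(no output)
```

View pics/topc.png

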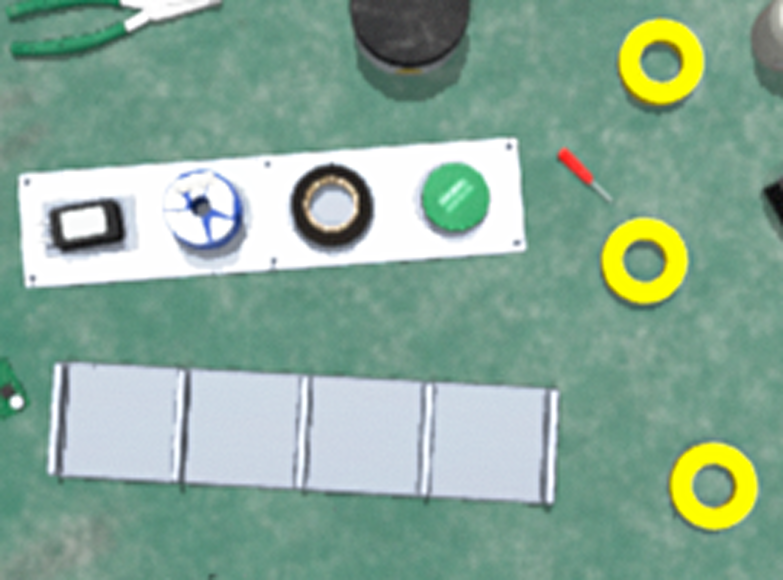

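View pics/scenec.png

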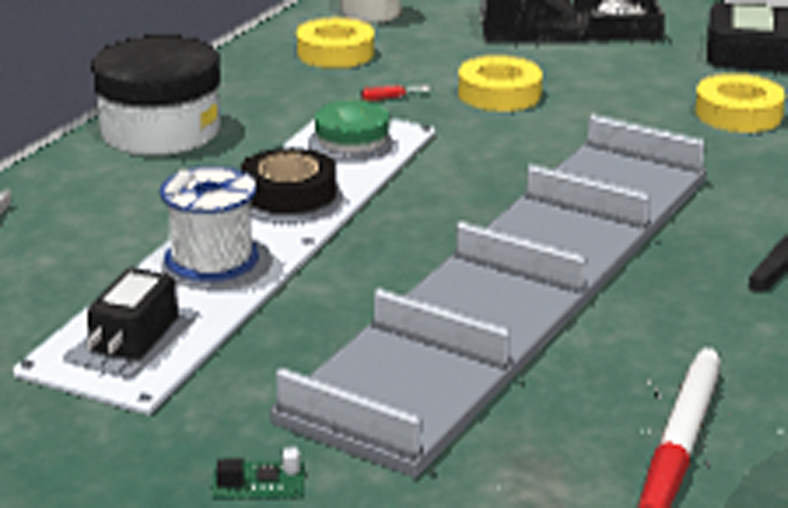

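The top view reads, left to right (robot's view): adapter (239,217), reel (280,212), tape (324,210) and tin (367,208). The empty rack lies below, nearer the robot. Three yellow rings at (438,161), (432,230) and (456,307) look like the tape but are excluded by colour. The black roll at (324,210) is on the strip and is the one meant. The black-lidded jar at (351,143) is not listed, but it is close to the tape and tin, so it's an obstacle to check. The adapter's prongs point left (+y).

Next I'll measure.

```bash
cat > h.py <<'E'
import numpy as np,cv2
from plant import r
C={n:r.camera_params(n) for n in("scene","top")}
def K(n):
    c=C[n];return np.array([[c['fx'],0,c['cx']],[0,c['fy'],c['cy']],[0,0,1.]])
def proj(n,P): return cv2.projectPoints(np.float64(P).reshape(-1,3),C[n]['rvec'],C[n]['tvec'],K(n),None)[0].reshape(-1,2)
def ray(n,uv):
    R=cv2.Rodrigues(C[n]['rvec'])[0];o=-R.T@C[n]['tvec'].ravel()
    d=R.T@np.linalg.inv(K(n))@np.r_[uv,1.];return o,d/np.linalg.norm(d)
def atz(n,uv,z): o,d=ray(n,uv);return o+d*(z-o[2])/d[2]
def tri(a,b):
    P=[K(n)@np.c_[cv2.Rodrigues(C[n]['rvec'])[0],C[n]['tvec'].reshape(3,1)] for n in("top","scene")]
    X=cv2.triangulatePoints(P[0],P[1],np.float64(a).reshape(2,1),np.float64(b).reshape(2,1)).ravel();X=X[:3]/X[3]
    return X,[np.round(np.linalg.norm(proj(n,X)-q),1) for n,q in(("top",a),("scene",b))]
E
python3 - <<'E'
from h import *
for n in C:
    R=cv2.Rodrigues(C[n]['rvec'])[0];print(n,(-R.T@C[n]['tvec'].ravel()).round(3))
t=cv2.imread("pics/top0.png");s=cv2.imread("pics/scene0.png")
def big(m,roi):
    x,y,w,h=roi;z=np.zeros_like(m);z[y:y+h,x:x+w]=m[y:y+h,x:x+w]
    c=cv2.findContours(z,cv2.RETR_EXTERNAL,cv2.CHAIN_APPROX_NONE)[0];return max(c,key=cv2.contourArea)
def order(q): return q
# strip
for n,im,roi in(("top",t,(205,175,200,75)),("scene",s,(212,225,140,100))):
    hsv=cv2.cvtColor(im,cv2.COLOR_BGR2HSV)
    m=((hsv[...,1]<60)&(hsv[...,2]>120)).astype(np.uint8)*255
    c=big(cv2.morphologyEx(m,cv2.MORPH_CLOSE,np.ones((5,5))),roi)
    q=cv2.approxPolyDP(cv2.convexHull(c),6,True).reshape(-1,2)
    print(n,"strip",q.tolist(), [atz(n,p,.006).round(3).tolist() for p in q])
    if n=="top":
        rr=cv2.minAreaRect(c);print(rr, [atz(n,p,.006).round(4).tolist() for p in cv2.boxPoints(rr)])
# rack
hsv=cv2.cvtColor(t,cv2.COLOR_BGR2HSV)
m=((hsv[...,1]<55)&(hsv[...,2]>90)).astype(np.uint8)*255
c=big(cv2.morphologyEx(m,cv2.MORPH_CLOSE,np.ones((5,5))),(222,255,190,68))
rr=cv2.minAreaRect(c);print("rack",rr,[atz("top",p,.010).round(4).tolist() for p in cv2.boxPoints(rr)])
E
```

```text
scene [0.169 0.676 0.448]
top [ 0.491 -0.091  1.219]
top strip [[391, 226], [362, 249], [219, 239], [205, 175], [391, 175]] [[0.601, -0.206, 0.006], [0.552, -0.144, 0.006], [0.574, 0.164, 0.006], [0.713, 0.196, 0.006], [0.712, -0.207, 0.006]]
((298.0, 212.0), (74.0, 186.0), 90.0) [[0.7135, 0.1956, 0.006], [0.7115, -0.2072, 0.006], [0.5518, -0.2058, 0.006], [0.5527, 0.1936, 0.006]]
scene strip [[351, 231], [351, 324], [212, 324], [213, 247], [243, 228]] [[0.589, -0.243, 0.006], [0.423, 0.11, 0.006], [0.629, 0.223, 0.006], [0.83, -0.01, 0.006], [0.838, -0.131, 0.006]]
rack ((317.01678466796875, 288.5826416015625), (181.8415069580078, 46.230064392089844), 1.0479766130447388) [[0.4224, 0.1468, 0.01], [0.5207, 0.146, 0.01], [0.5129, -0.2419, 0.01], [0.4153, -0.239, 0.01]]
```

```bash
cat > fit.py <<'E'
from h import *
from scipy.optimize import least_squares
def seg(a,b,n=60): return np.linspace(a,b,n)
def strip_model():
    q=[(-42,-186),(42,-186),(42,186),(-42,186)];return np.vstack([seg((*q[i],6),(*q[(i+1)%4],6)) for i in range(4)])/1000
def rack_model():
    L=[]
    for y in(180,90,0,-90,-180):
        for d in(-2.5,2.5): L.append(seg((-42,y+d,30),(42,y+d,30),30))
    for a,b in((177,93),(87,3),(-3,-87),(-93,-177)):
        L.append(seg((-42,a,10),(-42,b,10),30));L.append(seg((42,a,10),(42,b,10),30))
    return np.vstack(L)/1000
def place(M,p):
    c,s=np.cos(p[2]),np.sin(p[2]);R=np.array([[c,-s,0],[s,c,0],[0,0,1]])
    return M@R.T+[p[0],p[1],p[3] if len(p)>3 else 0]
def fit(M,p0,ims,scales=(6,3,1.5)):
    E={n:cv2.Canny(cv2.GaussianBlur(cv2.cvtColor(im,cv2.COLOR_BGR2GRAY),(3,3),0.8),40,110) for n,im in ims.items()}
    D={n:cv2.distanceTransform(255-e,cv2.DIST_L2,5) for n,e in E.items()}
    p=np.array(p0,float)
    for sc in scales:
        def f(p):
            o=[]
            for n in ims:
                u=proj(n,place(M,p)).astype(np.float32)
                o.append(cv2.remap(D[n],u[:,:1],u[:,1:],cv2.INTER_LINEAR,borderValue=20).ravel())
            return np.concatenate(o)
        p=least_squares(f,p,loss='cauchy',f_scale=sc*0.5,diff_step=None,x_scale=[.01,.01,.03]+[.01]*(len(p)-3)).x
    return p,np.median(f(p)),np.mean(f(p)<1.2)
E
python3 - <<'E'
from fit import *
t=cv2.imread("pics/top0.png");s=cv2.imread("pics/scene0.png")
cs=[(216.9,200.3),(388.3,187.9),(390.7,226.2),(219.3,239)]
W=np.array([atz("top",c,.006) for c in cs]);print(W.round(4))
c0=W.mean(0);yaw=np.arctan2(*( (W[0]-W[1])[[0,1]]*[-1,1]))
st=[c0[0],c0[1],yaw];print(st)
o=atz("top",(314.5,288.5),.02);rk=[o[0],o[1],-.05];
d=atz("top",(231,285),.03)-atz("top",(400,293),.03);rk[2]=np.arctan2(-d[0],d[1]);print(rk)
for nm,M,p0 in(("strip",strip_model(),st),("rack",rack_model(),rk)):
    for ims in({"top":t},{"scene":s},{"top":t,"scene":s}):
        print(nm,list(ims),[np.round(x,4) for x in fit(M,p0,ims)])
    p=fit(M,p0+[0],{"top":t,"scene":s});print("with z",p[0].round(4))
    p=fit(M,p0,{"top":t,"scene":s})[0]
    for n,im in(("top",t),("scene",s)):
        for u in proj(n,place(M,p)): cv2.circle(im,tuple(int(round(v*8)) for v in u),4,(0,0,255),-1,cv2.LINE_AA,3)
a=cv2.resize(t[140:340,210:480],None,fx=2.9,fy=2.9);cv2.imwrite("pics/fit_t.png",a)
cv2.imwrite("pics/fit_s.png",cv2.resize(s[200:345,215:440],None,fx=3.5,fy=3.5))
E
```

```text
[[ 0.6581  0.1691  0.006 ]
 [ 0.6835 -0.2012  0.006 ]
 [ 0.6007 -0.2056  0.006 ]
 [ 0.5742  0.163   0.006 ]]
[np.float64(0.6291317895780197), np.float64(-0.018676853156993974), np.float64(0.06848222512781343)]
[np.float64(0.46803251571404864), np.float64(-0.042693005064310154), np.float64(-0.04814785562735188)]
strip ['top'] [array([ 0.6303, -0.0171,  0.0701]), np.float32(0.25), np.float64(1.0)]
strip ['scene'] [array([ 0.6284, -0.0124,  0.0687]), np.float32(0.2812), np.float64(0.8583)]
strip ['top', 'scene'] [array([ 0.63  , -0.0169,  0.0713]), np.float32(0.3955), np.float64(0.8375)]
with z [ 0.6308 -0.0166  0.0687 -0.003 ]
rack ['top'] [array([ 0.4677, -0.0415, -0.0557]), np.float32(0.375), np.float64(0.9722)]
rack ['scene'] [array([ 0.467 , -0.0386, -0.0592]), np.float32(0.375), np.float64(0.9444)]
rack ['top', 'scene'] [array([ 0.4674, -0.0414, -0.0568]), np.float32(0.4375), np.float64(0.9537)]
with z [ 0.4679 -0.0414 -0.057  -0.0019]
```

View pics/fit_t.png

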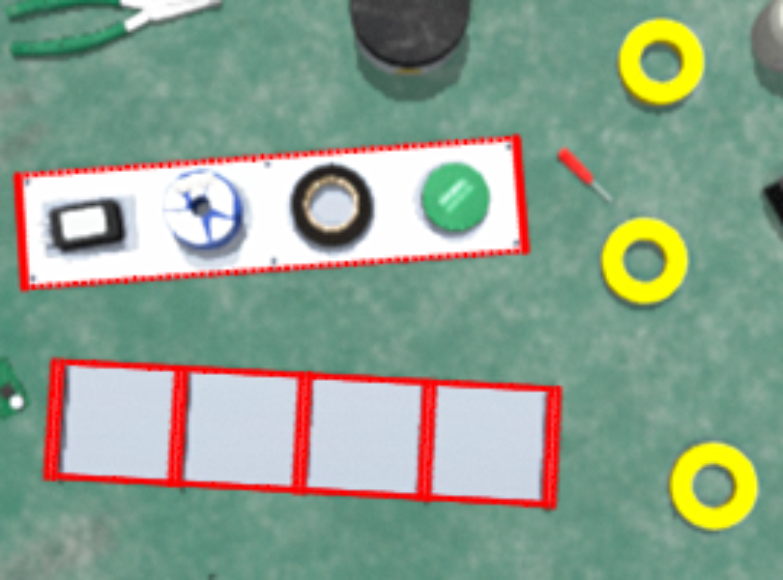

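View pics/fit_s.png

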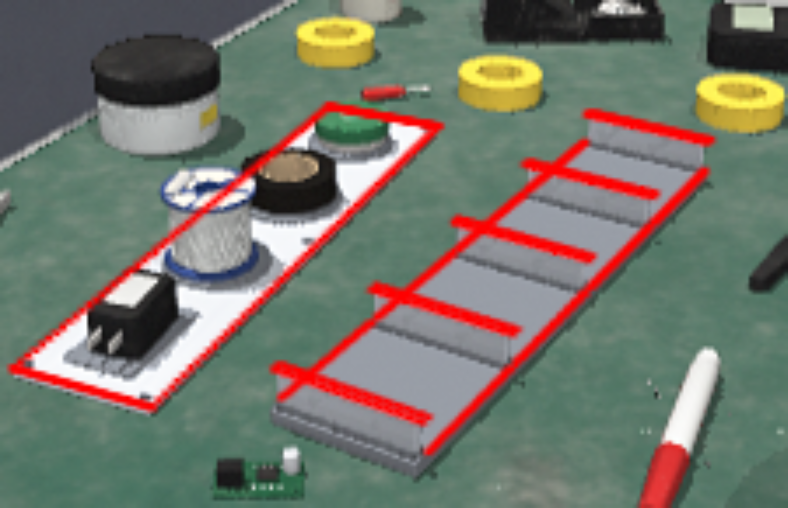

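Both fits agree across the two views: strip (0.630, -0.017, yaw 0.070) and rack (0.4675, -0.041, yaw -0.057). The free heights come out within 2–3 mm of the text. Now the objects' centres and heights.

```bash
python3 - <<'E'
from fit import *
t=cv2.imread("pics/top0.png");s=cv2.imread("pics/scene0.png")
S=[.6302,-.0169,.0695];R=[.4676,-.0412,-.0565]
pl=place(np.array([[0,y,0.01] for y in(.135,.045,-.045,-.135)]),S);print("places",pl.round(4).tolist())
print("cells",place(np.array([[0,y,0.01] for y in(.135,.045,-.045,-.135)]),R).round(4).tolist())
a=np.linspace(0,2*np.pi,90,endpoint=False)
def cyl(rad,h): return np.vstack([np.c_[rad*np.cos(a),rad*np.sin(a),0*a+h]])
def box(z0):
    q=[(-16,-26),(16,-26),(16,26),(-16,26)];return np.vstack([seg((*q[i],26),(*q[(i+1)%4],26),30) for i in range(4)])/1000
from scipy.optimize import least_squares
# colour-mask silhouette bounds check via fits of top rims (z free offset)
for nm,M,p in(("adapter",box(0),pl[0]),("reel",cyl(.0275,.047),pl[1]),("tape",cyl(.031,.019),pl[2]),("tin",cyl(.025,.018),pl[3])):
    M=M.copy()
    for ims in({"top":t},{"top":t,"scene":s}):
        p0=[p[0],p[1],.0695,.010]
        if len(ims)==1:
            M2=M+[0,0,.010];q=fit(M2,p0[:3],ims)
        else:
            q=fit(M,p0,ims)
        print(nm,list(ims),q[0].round(4),np.round(q[1:],2))
    for n,im in(("top",t),("scene",s)):
        for u in proj(n,place(M,q[0])): cv2.circle(im,tuple(int(round(v*8)) for v in u),3,(255,0,255),-1,cv2.LINE_AA,3)
a=cv2.resize(t[180:245,210:400],None,fx=4.2,fy=4.2);b=cv2.resize(s[225:325,215:345],None,fx=3,fy=3)
cv2.imwrite("pics/ob.png",np.vstack([a,np.pad(b,((0,0),(0,a.shape[1]-b.shape[1]),(0,0)))]))
# jar
for uv in((351,143),(351,165)): print("jar",atz("top",uv,.06).round(3),atz("top",uv,.0).round(3))
print(tri((351,141),(259.5,219)))
E
```

```text
places [[0.6208, 0.1178, 0.01], [0.6271, 0.028, 0.01], [0.6333, -0.0618, 0.01], [0.6396, -0.1516, 0.01]]
cells [[0.4752, 0.0936, 0.01], [0.4701, 0.0037, 0.01], [0.4651, -0.0861, 0.01], [0.46, -0.176, 0.01]]
adapter ['top'] [0.6149 0.1144 0.0439] [0.38 0.93]
adapter ['top', 'scene'] [0.6179 0.1152 0.0437 0.0064] [0.61 0.8 ]
reel ['top'] [0.6299 0.0279 0.0845] [0.55 0.78]
reel ['top', 'scene'] [0.6307 0.0286 0.0676 0.0065] [0.62 0.87]
tape ['top'] [ 0.6308 -0.063   0.0669] [0.19 1.  ]
tape ['top', 'scene'] [ 0.6301 -0.0632  0.0761  0.0152] [0.35 0.86]
tin ['top'] [ 0.6379 -0.1523  0.0804] [0.41 0.91]
tin ['top', 'scene'] [ 0.6354 -0.1524  0.0852  0.0088] [0.56 0.72]
jar [ 0.769 -0.12   0.06 ] [ 0.783 -0.121  0.   ]
jar [ 0.723 -0.12   0.06 ] [ 0.735 -0.121  0.   ]
(array([ 0.77622092, -0.12052178,  0.04628427]), [np.float64(0.2), np.float64(0.3)])
```

View pics/ob.png

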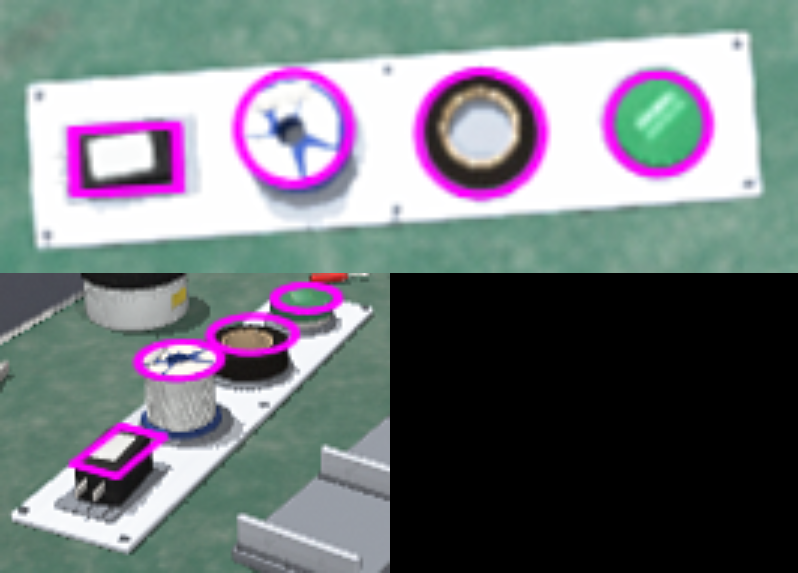

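Object centres (top view, supported by the scene view): adapter (0.616, 0.1145, yaw 0.044), reel (0.630, 0.028), tape (0.631, -0.063) and tin (0.638, -0.1525). Each is within about 6 mm of its strip place, and the tops sit at plausible heights. The jar's front is at x≈0.735, and the gripper body stays short of it and above it. First I'll move above the adapter and confirm it with a crop.

```bash
python3 - <<'E'
import cv2,numpy as np
t=cv2.imread("pics/top0.png");s=cv2.imread("pics/scene0.png")
a=cv2.resize(t[197:237,212:262],None,fx=8,fy=8,interpolation=cv2.INTER_CUBIC)
b=cv2.resize(s[265:315,232:282],None,fx=6.4,fy=6.4,interpolation=cv2.INTER_CUBIC)
cv2.imwrite("pics/ad.png",np.hstack([a,b]))
E
```

```text
(no output)
```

View pics/ad.png

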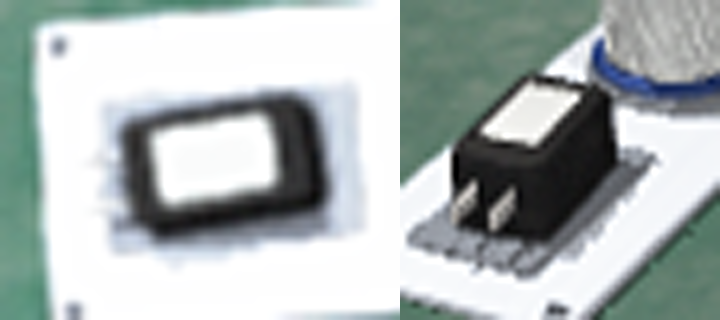

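Request:
play_rows(
  series=[
    [[100,-80,0],[0,0,-0.1],91],
    [[490,-395,0],[0,0,-1.285],91],
    [[490,-395,0],[0,0,-1.285],91],
    [[490,-395,0],[0,0,-1.285],91],
    [[490,-395,0],[0,0,-1.285],91],
    [[490,-395,0],[0,0,-1.285],91],
    [[490,-395,0],[0,0,-1.285],91],
    [[490,-395,0],[0,0,-1.285],91],
    [[490,-395,0],[0,0,-1.285],91],
    [[490,-395,0],[0,0,-1.285],91],
    [[490,-395,0],[0,0,-1.285],91],
    [[490,-395,0],[0,0,-1.285],91],
    [[490,-395,0],[0,0,-1.285],91],
    [[490,-395,-40],[0,0,-1.285],91],
    [[490,-395,-80],[0,0,-1.285],91],
    [[490,-395,-110],[0,0,-1.285],91],
    [[490,-395,-110],[0,0,-1.285],91],
    [[490,-395,-110],[0,0,-1.285],91],
    [[490,-395,-110],[0,0,-1.285],91],
    [[490,-395,-110],[0,0,-1.285],91],
  ],
  squeeze=25,
)

```text
t: 2.77
tcp_pos: [0.6168, 0.1153, 0.1186]
ee_rot: [3.139, -0.0, 1.614]
ft_force: [0.5, 0.4, 1.3]
gripper_width: 0.0913
```

```bash
python3 - <<'E'
from fit import *
t=cv2.imread("pics/top0.png")
c=t[197:237,212:262]
g=cv2.resize(cv2.cvtColor(c,cv2.COLOR_BGR2GRAY),None,fx=8,fy=8,interpolation=cv2.INTER_CUBIC)
for th in(70,100,130):
    m=(g<th).astype(np.uint8);cc=max(cv2.findContours(m,cv2.RETR_EXTERNAL,cv2.CHAIN_APPROX_NONE)[0],key=cv2.contourArea)
    rr=cv2.minAreaRect(cc)
    px=(np.array(cv2.boxPoints(rr))-3.5)/8+[212,197]
    W=np.array([atz("top",p,.03)[:2] for p in px]);cen=W.mean(0)
    e=W[1]-W[0],W[2]-W[1];e=sorted(e,key=np.linalg.norm)
    l=e[1]*np.sign(e[1][1]);print(th,cen.round(4),[np.linalg.norm(v).round(4) for v in e],np.arctan2(-l[0],l[1]).round(3))
    m2=cv2.moments(cv2.convexHull(cc),False);print(0.5*np.arctan2(2*m2['mu11'],m2['mu20']-m2['mu02']),)
# edge-slope: long edges via gradients columns
for x0,x1 in((150,300),):
    ys=[];yb=[]
    for x in range(x0,x1,5):
        col=np.where(g[:,x]<110)[0];col=col[(col>60)&(col<270)];ys.append(col[0]);yb.append(col[-1])
    xs=np.arange(x0,x1,5);print(np.polyfit(xs,ys,1)[0],np.polyfit(xs,yb,1)[0])
E
```

```text
70 [0.6177 0.1151] [np.float64(0.031), np.float64(0.0511)] 0.189
-0.16222082869772483
100 [0.6181 0.1154] [np.float64(0.0335), np.float64(0.053)] 0.166
-0.14623422417004026
130 [0.6178 0.1154] [np.float64(0.036), np.float64(0.0546)] 0.121
-0.1226810435806144
-0.1510567296996662 -0.13312569521690715
```

The mask gives an adapter yaw of about 0.15 with its centre at (0.6175, 0.115), so the earlier edge fit's yaw was off. I'll turn to match and grasp.

Request:
play_rows(
  series=[
    [[0,0,-20],[0,0,0.05],70],
    [[0,0,-45],[0,0,0.105],60],
    [[0,0,-65],[0,0,0.105],60],
    [[0,0,-80],[0,0,0.105],60],
    [[0,0,-92],[0,0,0.105],60],
    [[0,0,-100],[0,0,0.105],60],
    [[0,0,-104],[0,0,0.105],60],
    [[0,0,-104],[0,0,0.105],60],
    [[0,0,-104],[0,0,0.105],45],
    [[0,0,-104],[0,0,0.105],38],
    [[0,0,-104],[0,0,0.105],34],
    [[0,0,-104],[0,0,0.105],30],
    [[0,0,-104],[0,0,0.105],26],
    [[0,0,-104],[0,0,0.105],24],
    [[0,0,-104],[0,0,0.105],24],
    [[0,0,-104],[0,0,0.105],24],
  ],
  squeeze=25,
)

```text
t: 4.1
tcp_pos: [0.6169, 0.1146, 0.0134]
ee_rot: [3.14, 0.0, 1.719]
ft_force: [1.7, 0.1, 4.8]
gripper_width: 0.0318
```

Request:
play_rows(
  series=[
    [[0,0,8],[0,0,0],24],
    [[0,0,25],[0,0,0],24],
    [[0,0,50],[0,0,0],24],
    [[-5,-10,75],[0,0,0],24],
    [[-15,-30,90],[0,0,-0.02],24],
    [[-30,-57,90],[0,0,-0.05],24],
    [[-46,-86,90],[0,0,-0.08],24],
    [[-63,-117,90],[0,0,-0.11],24],
    [[-80,-148,90],[0,0,-0.14],24],
    [[-97,-180,90],[0,0,-0.17],24],
    [[-113,-210,90],[0,0,-0.19],24],
    [[-127,-236,90],[0,0,-0.206],24],
    [[-139,-258,90],[0,0,-0.206],24],
    [[-148,-275,90],[0,0,-0.206],24],
    [[-154,-286,80],[0,0,-0.206],24],
    [[-156,-291,65],[0,0,-0.206],24],
    [[-156,-291,50],[0,0,-0.206],24],
    [[-156,-291,40],[0,0,-0.206],24],
    [[-156,-291,40],[0,0,-0.206],24],
  ],
)

```text
t: 5.68
tcp_pos: [0.4586, -0.1755, 0.0509]
ee_rot: [-3.137, -0.002, 1.513]
ft_force: [-0.2, -0.2, -0.6]
gripper_width: 0.0322
```

```bash
python3 - <<'E'
from plant import r
import cv2,numpy as np
o=r.observe();print(o['tcp_pos'],o['ee_rot'],o['gripper_width'])
s=r.capture("scene")[:,:,::-1]
cv2.imwrite("pics/a1.png",cv2.resize(s[170:345,240:460],None,fx=3.4,fy=3.4,interpolation=cv2.INTER_CUBIC))
E
```

```text
[ 0.45863694 -0.1755495   0.05093827] [-3.13746808e+00 -2.14828738e-03  1.51253419e+00] 0.03218431304321159
```

View pics/a1.png

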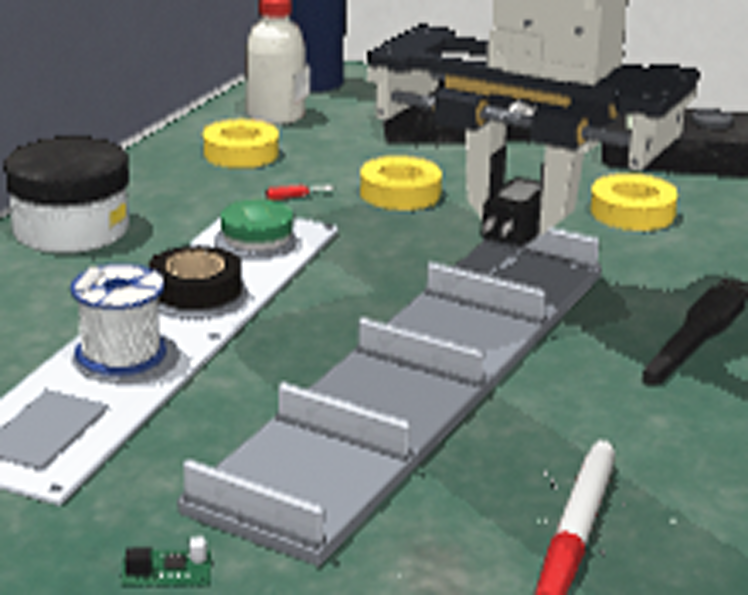

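The adapter hangs level over the rightmost cell, prongs to the left. Lowering and releasing.

Request:
play_rows(
  series=[
    [[0,0,-12],[0,0,0],24],
    [[0,0,-22],[0,0,0],24],
    [[0,0,-30],[0,0,0],24],
    [[0,0,-36],[0,0,0],24],
    [[0,0,-39],[0,0,0],24],
    [[0,0,-39.5],[0,0,0],24],
    [[0,0,-39.5],[0,0,0],24],
    [[0,0,-39.5],[0,0,0],24],
    [[0,0,-39.5],[0,0,0],34],
    [[0,0,-39.5],[0,0,0],38],
    [[0,0,-39.5],[0,0,0],46],
    [[0,0,-39.5],[0,0,0],56],
    [[0,0,-39.5],[0,0,0],60],
    [[0,0,-34],[0,0,0],60],
    [[0,0,-20],[0,0,0],60],
    [[0,0,5],[0,0,0],70],
    [[0,0,35],[0,0,0],91],
    [[0,0,55],[0,0,0],91],
    [[0,0,60],[0,0,0],91],
  ],
)

```text
t: 7.32
tcp_pos: [0.4619, -0.1773, 0.1164]
ee_rot: [3.136, 0.003, 1.513]
ft_force: [0.4, -0.8, 0.2]
gripper_width: 0.082
```

Request:
play_rows(
  series=[
    [[10,12,0],[0,0,0],91],
    [[30,36,0],[0,0,0],91],
    [[55,66,0],[0,0,0],91],
    [[80,96,0],[0,0,0],91],
    [[105,126,0],[0,0,0],91],
    [[130,156,0],[0,0,0],91],
    [[150,180,0],[0,0,0],91],
    [[165,198,0],[0,0,0],91],
    [[170,204,0],[0,0,0],91],
    [[170,204,-10],[0,0,0],91],
    [[170,204,-30],[0,0,0],91],
    [[170,204,-55],[0,0,0],91],
    [[170,204,-75],[0,0,0],91],
    [[170,204,-88],[0,0,0],91],
    [[170,204,-95],[0,0,0],91],
    [[170,204,-98],[0,0,0],91],
    [[170,204,-98],[0,0,0],91],
    [[170,204,-98],[0,0,0],80],
  ],
)

```text
t: 8.82
tcp_pos: [0.6304, 0.027, 0.0154]
ee_rot: [3.141, 0.0, 1.512]
ft_force: [0.3, 0.0, -0.2]
gripper_width: 0.088
```

Request:
play_rows(
  series=[
    [[0,0,0],[0,0,0],70],
    [[0,0,0],[0,0,0],62],
    [[0,0,0],[0,0,0],58],
    [[0,0,0],[0,0,0],55],
    [[0,0,0],[0,0,0],52],
    [[0,0,0],[0,0,0],48],
    [[0,0,0],[0,0,0],46],
    [[0,0,0],[0,0,0],46],
    [[0,0,0],[0,0,0],46],
  ],
)

```text
t: 9.57
tcp_pos: [0.6302, 0.0277, 0.015]
ee_rot: [3.142, -0.0, 1.513]
ft_force: [-2.0, 1.3, 3.9]
gripper_width: 0.0541
```

```bash
python3 - <<'E'
from plant import r
import cv2,numpy as np
o=r.observe();print(o['tcp_pos'],o['ee_rot'],o['gripper_width'],o['ft_force'],o['t'])
s=r.capture("scene")[:,:,::-1]
cv2.imwrite("pics/b1.png",cv2.resize(s[170:345,240:460],None,fx=3.4,fy=3.4,interpolation=cv2.INTER_CUBIC))
E
```

```text
[0.63015595 0.0277359  0.01497565] [ 3.14154021e+00 -3.64608870e-05  1.51294552e+00] 0.05409582391481144 [-1.98790656  1.34361456  3.93368921] 9.5667
```

View pics/b1.png

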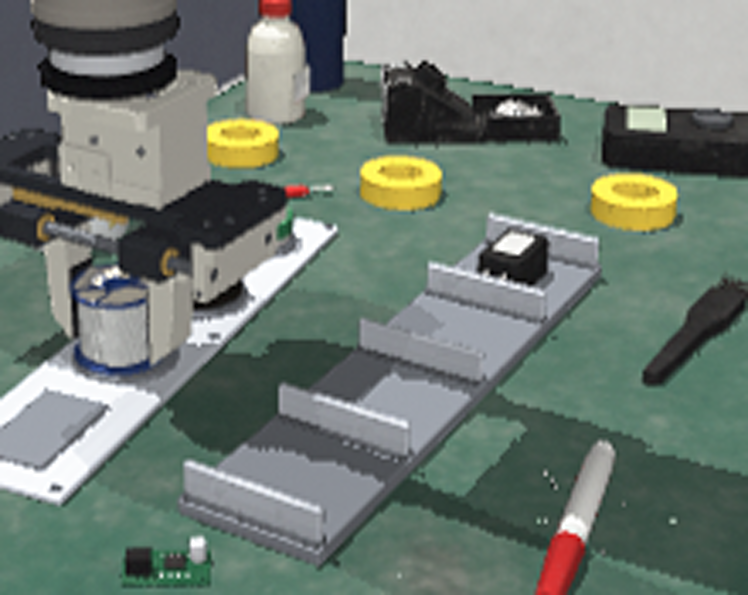

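The adapter stands in the rightmost cell. The reel is gripped (54 mm). Next it goes to the second cell from the right.

Request:
play_rows(
  series=[
    [[0,0,6],[0,0,0],46],
    [[0,0,20],[0,0,0],46],
    [[0,0,42],[0,0,0],46],
    [[-4,-3,65],[0,0,0],46],
    [[-14,-10,80],[0,0,0],46],
    [[-30,-21,85],[0,0,0],46],
    [[-50,-35,85],[0,0,0],46],
    [[-72,-50,85],[0,0,0],46],
    [[-95,-66,85],[0,0,0],46],
    [[-117,-81,85],[0,0,0],46],
    [[-136,-94,85],[0,0,0],46],
    [[-151,-104,83],[0,0,0],46],
    [[-161,-111,75],[0,0,0],46],
    [[-165,-114,62],[0,0,0],46],
    [[-165,-114,48],[0,0,0],46],
    [[-165,-114,35],[0,0,0],46],
    [[-165,-114,30],[0,0,0],46],
    [[-165,-114,30],[0,0,0],46],
  ],
)

```text
t: 11.12
tcp_pos: [0.4645, -0.0862, 0.0438]
ee_rot: [-3.139, -0.001, 1.513]
ft_force: [-0.9, 0.6, -2.6]
gripper_width: 0.0538
```

```bash
python3 - <<'E'
from plant import r
import cv2,numpy as np
o=r.observe();print(o['tcp_pos'],o['ee_rot'],o['gripper_width'],o['ft_force'],o['t'])
s=r.capture("scene")[:,:,::-1]
cv2.imwrite("pics/b2.png",cv2.resize(s[170:345,240:460],None,fx=3.4,fy=3.4,interpolation=cv2.INTER_CUBIC))
E
```

```text
[ 0.46451084 -0.08619542  0.04378555] [-3.13943455e+00 -6.23341729e-04  1.51267638e+00] 0.05382797141938987 [-0.89959298  0.57693388 -2.5710462 ] 11.1167
```

View pics/b2.png

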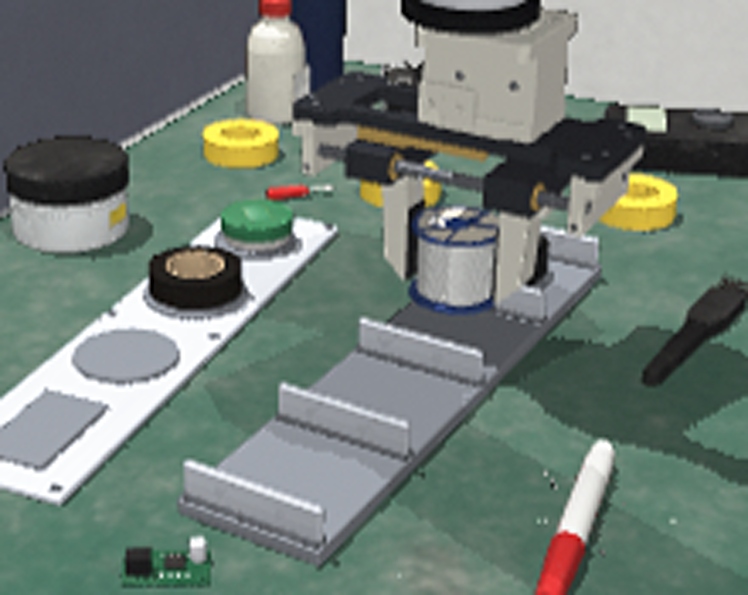

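The reel is upright over its cell. Lowering, releasing and retracting.

Request:
play_rows(
  series=[
    [[0,0,-8],[0,0,0],46],
    [[0,0,-16],[0,0,0],46],
    [[0,0,-23],[0,0,0],46],
    [[0,0,-27],[0,0,0],46],
    [[0,0,-29],[0,0,0],46],
    [[0,0,-29.5],[0,0,0],46],
    [[0,0,-29.5],[0,0,0],46],
    [[0,0,-29.5],[0,0,0],46],
    [[0,0,-29.5],[0,0,0],55],
    [[0,0,-29.5],[0,0,0],58],
    [[0,0,-29.5],[0,0,0],64],
    [[0,0,-29.5],[0,0,0],72],
    [[0,0,-29.5],[0,0,0],80],
    [[0,0,-29.5],[0,0,0],84],
    [[0,0,-24],[0,0,0],84],
    [[0,0,-8],[0,0,0],88],
    [[0,0,18],[0,0,0],91],
    [[0,0,45],[0,0,0],91],
    [[0,0,64],[0,0,0],91],
    [[0,0,70],[0,0,0],91],
  ],
)

```text
t: 12.83
tcp_pos: [0.4667, -0.0869, 0.1179]
ee_rot: [3.136, 0.002, 1.513]
ft_force: [1.2, -0.3, 0.7]
gripper_width: 0.0909
```

Request:
play_rows(
  series=[
    [[10,1,0],[0,0,0],91],
    [[30,4,0],[0,0,0],91],
    [[55,8,0],[0,0,0],91],
    [[85,12,0],[0,0,0],91],
    [[115,16,0],[0,0,0],91],
    [[140,19,0],[0,0,0],91],
    [[158,22,0],[0,0,0],91],
    [[166,23,-5],[0,0,0],91],
    [[166,23,-20],[0,0,0],91],
    [[166,23,-45],[0,0,0],91],
    [[166,23,-68],[0,0,0],91],
    [[166,23,-85],[0,0,0],91],
    [[166,23,-96],[0,0,0],91],
    [[166,23,-101],[0,0,0],91],
    [[166,23,-101],[0,0,0],91],
    [[166,23,-101],[0,0,0],85],
  ],
)

```text
t: 14.17
tcp_pos: [0.6314, -0.0635, 0.0142]
ee_rot: [3.141, 0.0, 1.513]
ft_force: [0.8, -0.2, 1.0]
gripper_width: 0.0878
```

Request:
play_rows(
  series=[
    [[0,0,0],[0,0,0],76],
    [[0,0,0],[0,0,0],69],
    [[0,0,0],[0,0,0],65],
    [[0,0,0],[0,0,0],62],
    [[0,0,0],[0,0,0],58],
    [[0,0,0],[0,0,0],54],
    [[0,0,0],[0,0,0],54],
    [[0,0,0],[0,0,0],54],
    [[0,0,0],[0,0,0],54],
  ],
)

```text
t: 14.92
tcp_pos: [0.6316, -0.0634, 0.0142]
ee_rot: [3.14, 0.0, 1.513]
ft_force: [-0.0, -0.3, 5.4]
gripper_width: 0.0596
```

```bash
python3 - <<'E'
from plant import r
import cv2,numpy as np
o=r.observe();print(o['tcp_pos'],o['ee_rot'],o['gripper_width'],o['ft_force'],o['t'])
s=r.capture("scene")[:,:,::-1]
cv2.imwrite("pics/c1.png",cv2.resize(s[170:345,240:460],None,fx=3.4,fy=3.4,interpolation=cv2.INTER_CUBIC))
E
```

```text
[ 0.63160741 -0.06342512  0.01422178] [3.14046952e+00 1.62526384e-04 1.51285787e+00] 0.05958736143725966 [-0.00821347 -0.26954926  5.42662277] 14.9167
```

View pics/c1.png

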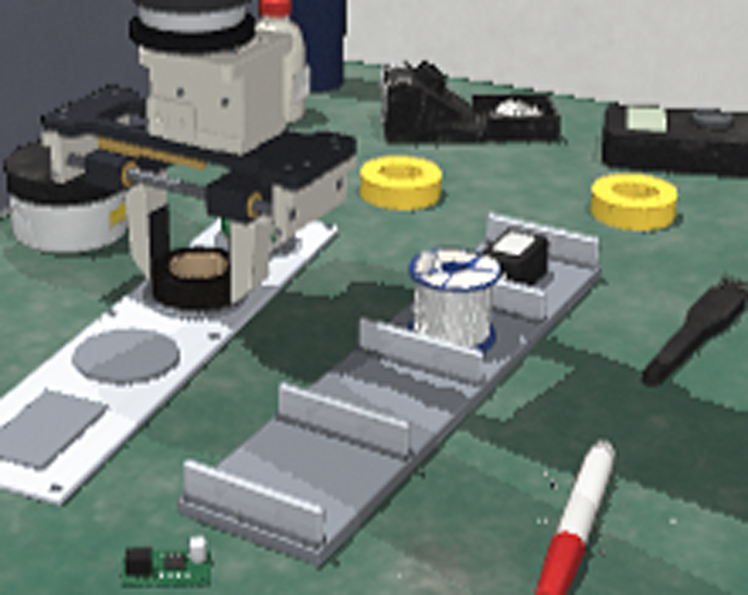

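The black tape is gripped (the yellow ones are untouched), and the reel stands upright in its cell. The tape goes to the second cell from the left.

Request:
play_rows(
  series=[
    [[0,0,6],[0,0,0],54],
    [[0,0,20],[0,0,0],54],
    [[0,0,42],[0,0,0],54],
    [[-4,3,65],[0,0,0],54],
    [[-14,10,80],[0,0,0],54],
    [[-30,18,85],[0,0,0],54],
    [[-50,28,85],[0,0,0],54],
    [[-72,38,85],[0,0,0],54],
    [[-95,47,85],[0,0,0],54],
    [[-117,55,85],[0,0,0],54],
    [[-136,61,85],[0,0,0],54],
    [[-150,65,80],[0,0,0],54],
    [[-158,67,70],[0,0,0],54],
    [[-161,67,58],[0,0,0],54],
    [[-161,67,45],[0,0,0],54],
    [[-161,67,35],[0,0,0],54],
    [[-161,67,30],[0,0,0],54],
    [[-161,67,30],[0,0,0],54],
  ],
)

```text
t: 16.47
tcp_pos: [0.4692, 0.0037, 0.0428]
ee_rot: [-3.139, -0.0, 1.513]
ft_force: [-1.3, -0.3, -1.4]
gripper_width: 0.0594
```

```bash
python3 - <<'E'
from plant import r
import cv2,numpy as np
o=r.observe();print(o['tcp_pos'],o['ee_rot'],o['gripper_width'],o['ft_force'],o['t'])
s=r.capture("scene")[:,:,::-1]
cv2.imwrite("pics/c2.png",cv2.resize(s[170:345,240:460],None,fx=3.4,fy=3.4,interpolation=cv2.INTER_CUBIC))
E
```

```text
[0.46921016 0.00374969 0.04275973] [-3.13882057e+00 -2.44427285e-04  1.51276212e+00] 0.05939214567840347 [-1.34959188 -0.26425439 -1.35694009] 16.4667
```

View pics/c2.png

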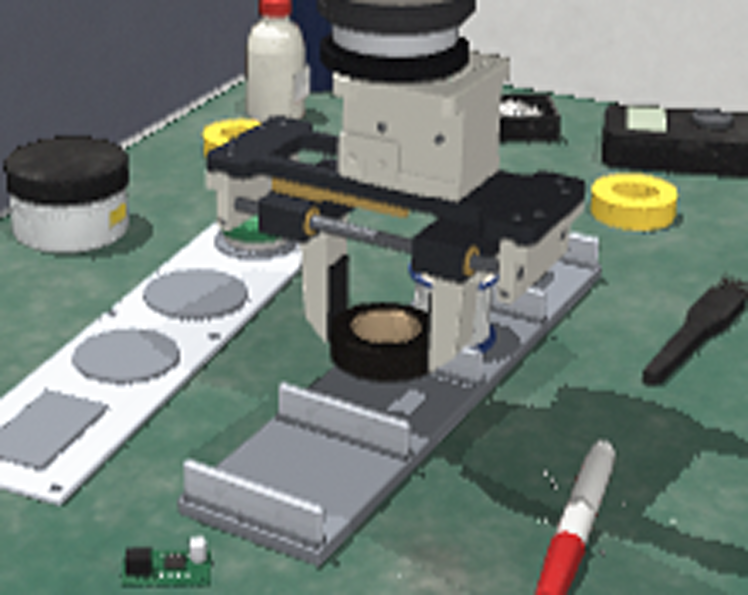

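The tape is level over its cell. Lowering and releasing.

Request:
play_rows(
  series=[
    [[0,0,-8],[0,0,0],54],
    [[0,0,-16],[0,0,0],54],
    [[0,0,-23],[0,0,0],54],
    [[0,0,-27],[0,0,0],54],
    [[0,0,-29],[0,0,0],54],
    [[0,0,-29.5],[0,0,0],54],
    [[0,0,-29.5],[0,0,0],54],
    [[0,0,-29.5],[0,0,0],54],
    [[0,0,-29.5],[0,0,0],61],
    [[0,0,-29.5],[0,0,0],65],
    [[0,0,-29.5],[0,0,0],71],
    [[0,0,-29.5],[0,0,0],78],
    [[0,0,-29.5],[0,0,0],84],
    [[0,0,-29.5],[0,0,0],88],
    [[0,0,-24],[0,0,0],90],
    [[0,0,-8],[0,0,0],91],
    [[0,0,18],[0,0,0],91],
    [[0,0,45],[0,0,0],91],
    [[0,0,64],[0,0,0],91],
    [[0,0,70],[0,0,0],91],
  ],
)

```text
t: 18.18
tcp_pos: [0.4718, 0.0034, 0.1169]
ee_rot: [3.136, 0.001, 1.513]
ft_force: [0.2, -0.8, -0.1]
gripper_width: 0.091
```

Request:
play_rows(
  series=[
    [[10,-9,0],[0,0,0],91],
    [[30,-28,0],[0,0,0],91],
    [[53,-50,0],[0,0,0],91],
    [[78,-73,0],[0,0,0],91],
    [[103,-96,0],[0,0,0],91],
    [[127,-118,0],[0,0,0],91],
    [[147,-137,0],[0,0,0],91],
    [[160,-150,0],[0,0,0],91],
    [[167,-156,0],[0,0,0],91],
    [[167,-156,-10],[0,0,0],91],
    [[167,-156,-30],[0,0,0],91],
    [[167,-156,-55],[0,0,0],91],
    [[167,-156,-75],[0,0,0],91],
    [[167,-156,-89],[0,0,0],91],
    [[167,-156,-97],[0,0,0],91],
    [[167,-156,-100],[0,0,0],91],
    [[167,-156,-100],[0,0,0],85],
    [[167,-156,-100],[0,0,0],75],
  ],
)

```text
t: 19.68
tcp_pos: [0.6375, -0.1523, 0.0143]
ee_rot: [3.141, 0.0, 1.513]
ft_force: [-0.0, -0.0, -0.2]
gripper_width: 0.0824
```

Request:
play_rows(
  series=[
    [[0,0,0],[0,0,0],65],
    [[0,0,0],[0,0,0],58],
    [[0,0,0],[0,0,0],54],
    [[0,0,0],[0,0,0],51],
    [[0,0,0],[0,0,0],48],
    [[0,0,0],[0,0,0],44],
    [[0,0,0],[0,0,0],42],
    [[0,0,0],[0,0,0],42],
    [[0,0,0],[0,0,0],42],
  ],
)

```text
t: 20.43
tcp_pos: [0.6375, -0.1525, 0.0142]
ee_rot: [3.141, 0.0, 1.513]
ft_force: [-0.8, 1.0, 4.2]
gripper_width: 0.0485
```

```bash
python3 - <<'E'
from plant import r
import cv2,numpy as np
o=r.observe();print(o['tcp_pos'],o['ee_rot'],o['gripper_width'],o['ft_force'],o['t'])
s=r.capture("scene")[:,:,::-1]
cv2.imwrite("pics/d1.png",cv2.resize(s[170:345,240:460],None,fx=3.4,fy=3.4,interpolation=cv2.INTER_CUBIC))
E
```

```text
[ 0.63747794 -0.15247951  0.01416416] [3.14076018e+00 2.70183915e-04 1.51282722e+00] 0.04850686330967048 [-0.77793375  1.03541252  4.16327492] 20.4333
```

View pics/d1.png

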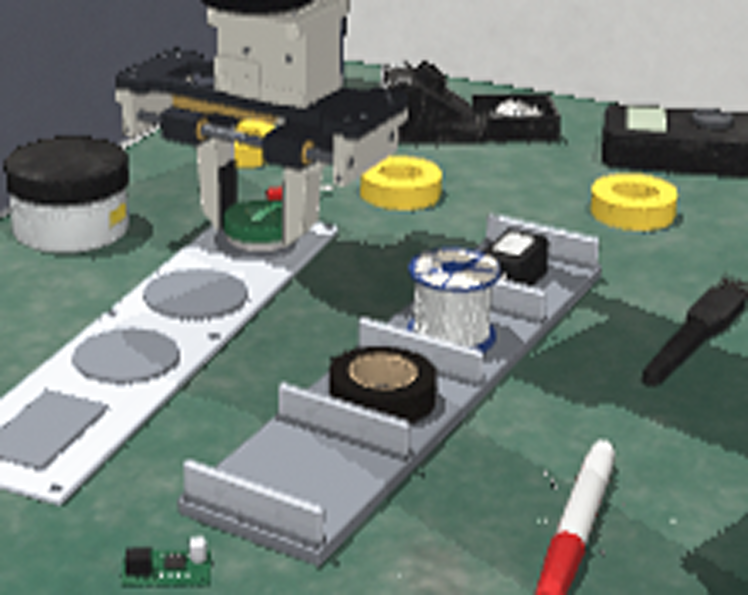

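The tin is gripped (48.5 mm), and the tape, reel and adapter all stand in their cells. The tin goes to the leftmost cell.

Request:
play_rows(
  series=[
    [[0,0,6],[0,0,0],42],
    [[0,0,20],[0,0,0],42],
    [[0,0,42],[0,0,0],42],
    [[-5,7,65],[0,0,0],42],
    [[-14,21,80],[0,0,0],42],
    [[-27,41,85],[0,0,0],42],
    [[-43,65,85],[0,0,0],42],
    [[-60,91,85],[0,0,0],42],
    [[-78,118,85],[0,0,0],42],
    [[-96,146,85],[0,0,0],42],
    [[-113,172,85],[0,0,0],42],
    [[-129,196,85],[0,0,0],42],
    [[-143,217,85],[0,0,0],42],
    [[-154,234,80],[0,0,0],42],
    [[-160,243,70],[0,0,0],42],
    [[-162,246,57],[0,0,0],42],
    [[-162,246,44],[0,0,0],42],
    [[-162,246,34],[0,0,0],42],
    [[-162,246,30],[0,0,0],42],
    [[-162,246,30],[0,0,0],42],
  ],
)

```text
t: 22.15
tcp_pos: [0.4745, 0.0936, 0.043]
ee_rot: [-3.139, 0.0, 1.513]
ft_force: [0.8, 0.8, -0.6]
gripper_width: 0.0486
```

```bash
python3 - <<'E'
from plant import r
import cv2,numpy as np
o=r.observe();print(o['tcp_pos'],o['ee_rot'],o['gripper_width'],o['ft_force'],o['t'])
s=r.capture("scene")[:,:,::-1]
cv2.imwrite("pics/d2.png",cv2.resize(s[170:345,240:460],None,fx=3.4,fy=3.4,interpolation=cv2.INTER_CUBIC))
E
```

```text
[0.47445349 0.09359407 0.04297891] [-3.13943086e+00  2.35825927e-04  1.51280429e+00] 0.04859818170813391 [ 0.77142476  0.76796746 -0.61813596] 22.15
```

View pics/d2.png

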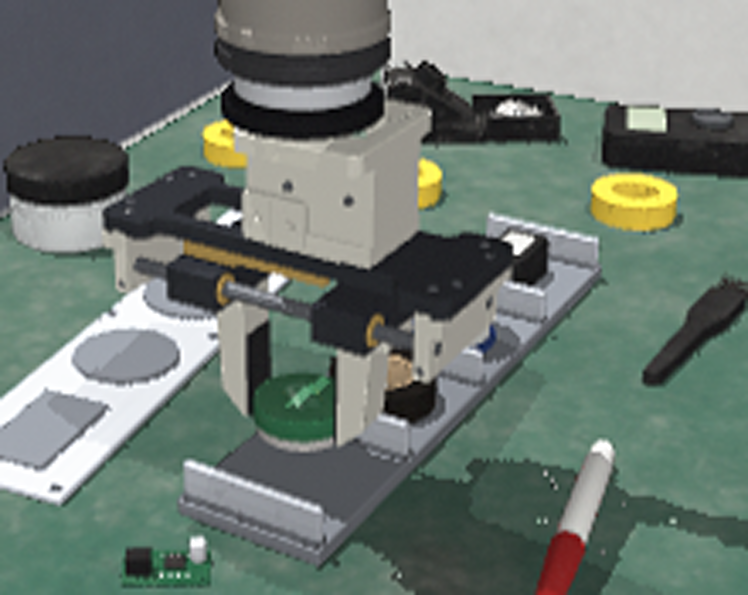

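The tin is level over the leftmost cell. Lowering and releasing it, then I'll retract out of view toward the strip side.

Request:
play_rows(
  series=[
    [[0,0,-8],[0,0,0],42],
    [[0,0,-16],[0,0,0],42],
    [[0,0,-23],[0,0,0],42],
    [[0,0,-27],[0,0,0],42],
    [[0,0,-29],[0,0,0],42],
    [[0,0,-29.5],[0,0,0],42],
    [[0,0,-29.5],[0,0,0],42],
    [[0,0,-29.5],[0,0,0],42],
    [[0,0,-29.5],[0,0,0],50],
    [[0,0,-29.5],[0,0,0],53],
    [[0,0,-29.5],[0,0,0],59],
    [[0,0,-29.5],[0,0,0],67],
    [[0,0,-29.5],[0,0,0],76],
    [[0,0,-29.5],[0,0,0],82],
    [[0,0,-24],[0,0,0],86],
    [[0,0,-8],[0,0,0],90],
    [[0,0,18],[0,0,0],91],
    [[0,0,50],[0,0,0],91],
    [[0,0,85],[0,0,0],91],
    [[0,0,120],[0,0,0],91],
  ],
)

```text
t: 23.87
tcp_pos: [0.4746, 0.0936, 0.1656]
ee_rot: [-3.141, 0.0, 1.513]
ft_force: [0.5, 0.5, 0.2]
gripper_width: 0.0913
```

Request:
play_rows(
  series=[
    [[-10,15,20],[0,0,0.1],91],
    [[-35,45,45],[0,0,0.2],91],
    [[-65,80,60],[0,0,0.3],91],
    [[-100,115,65],[0,0,0.4],91],
    [[-135,150,65],[0,0,0.5],91],
    [[-170,185,65],[0,0,0.6],91],
    [[-205,220,65],[0,0,0.7],91],
    [[-240,255,65],[0,0,0.8],91],
    [[-270,290,65],[0,0,0.9],91],
    [[-300,325,65],[0,0,1.0],91],
    [[-325,360,65],[0,0,1.1],91],
    [[-345,390,60],[0,0,1.2],91],
    [[-348,410,60],[0,0,1.3],91],
    [[-348,415,60],[0,0,1.35],91],
    [[-348,415,60],[0,0,1.38],91],
    [[-348,415,60],[0,0,1.38],91],
    [[-348,415,60],[0,0,1.38],91],
    [[-348,415,60],[0,0,1.38],91],
  ],
)

```text
t: 25.37
tcp_pos: [0.1276, 0.5079, 0.224]
ee_rot: [-3.141, 0.0, 2.891]
ft_force: [0.4, 0.1, 0.5]
gripper_width: 0.0913
```

```bash
cat > chk.py <<'E'
from fit import *
import sys
k=sys.argv[1]
I={n:np.ascontiguousarray(r.capture(n)[:,:,::-1]) for n in("top","scene")}
for n in I: cv2.imwrite(f"pics/{k}_{n}.png",I[n])
a=cv2.resize(I["top"][185:325,205:415],None,fx=3.6,fy=3.6,interpolation=cv2.INTER_CUBIC);cv2.imwrite(f"pics/{k}_tc.png",a)
cv2.imwrite(f"pics/{k}_sc.png",cv2.resize(I["scene"][200:345,215:440],None,fx=3.5,fy=3.5,interpolation=cv2.INTER_CUBIC))
R=np.array([.4676,-.0412,-.0565])
an=np.linspace(0,2*np.pi,90,endpoint=False)
cyl=lambda rad,h:np.c_[rad*np.cos(an),rad*np.sin(an),0*an+h]
t={"top":I["top"]}
c,s=np.cos(R[2]),np.sin(R[2])
for nm,M,y in(("tin",cyl(.025,.028),.135),("tape",cyl(.031,.029),.045),("reel",cyl(.0275,.057),-.045)):
    p=place(np.array([[0,y,0]]),R)[0]
    for tag,ims in(("t",t),("ts",I)):
        q,m,f=fit(M,[p[0],p[1],0],ims);d=q[:2]-p[:2]
        print(nm,tag,q[:2].round(4),"offset in rack mm",(np.array([c*d[0]+s*d[1],-s*d[0]+c*d[1]])*1000).round(1),round(float(m),2),round(float(f),2))
print(r.observe()['tcp_pos'],r.observe()['t'])
E
python3 chk.py e
```

```text
tin t [0.476  0.0925] offset in rack mm [ 0.9 -1. ] 0.69 0.87
tin ts [0.4759 0.0936] offset in rack mm [0.6 0.1] 0.58 0.91
tape t [0.4694 0.0035] offset in rack mm [-0.7 -0.3] 0.36 1.0
tape ts [0.4696 0.0037] offset in rack mm [-0.5 -0.1] 0.64 0.77
reel t [ 0.4667 -0.0853] offset in rack mm [1.6 0.9] 0.26 0.98
reel ts [ 0.467  -0.0845] offset in rack mm [1.8 1.7] 0.5 0.86
[0.12788756 0.50790146 0.22418566] 25.4667
```

View pics/e_tc.png

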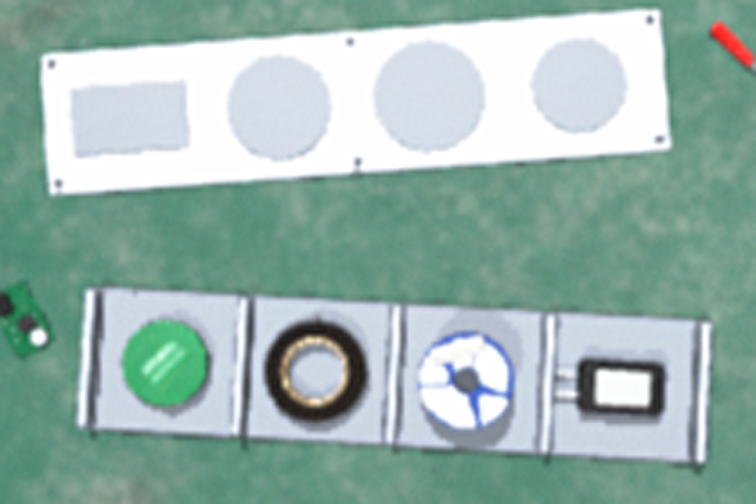

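View pics/e_sc.png

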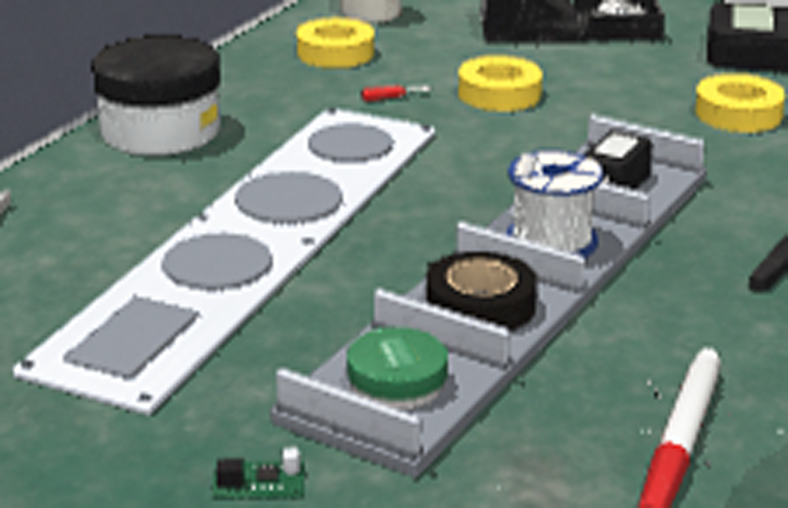

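All four are in the reversed order and upright: tin, tape, reel, adapter. The three round ones are within about 2 mm of centre. Now the adapter.

```bash
python3 - <<'E'
from fit import *
t=cv2.imread("pics/e_top.png")
x0,y0=359,274
c=t[y0:y0+40,x0:x0+38]
g=cv2.resize(cv2.cvtColor(c,cv2.COLOR_BGR2GRAY),None,fx=8,fy=8,interpolation=cv2.INTER_CUBIC)
p=place(np.array([[0,-.135,0]]),[.4676,-.0412,-.0565])[0]
for th in(60,80,100,120):
    m=(g<th).astype(np.uint8);cc=max(cv2.findContours(m,cv2.RETR_EXTERNAL,cv2.CHAIN_APPROX_NONE)[0],key=cv2.contourArea)
    rr=cv2.minAreaRect(cc);px=(np.array(cv2.boxPoints(rr))-3.5)/8+[x0,y0]
    W=np.array([atz("top",q,.03)[:2] for q in px]);e=sorted((W[1]-W[0],W[2]-W[1]),key=np.linalg.norm);l=e[1]*np.sign(e[1][1])
    d=W.mean(0)-p[:2];print(th,W.mean(0).round(4),(d*1000).round(1),[np.linalg.norm(v).round(4) for v in e],np.arctan2(-l[0],l[1]).round(3))
# predicted image of the block at the cell centre vs seen
def pred(cx,cy,yaw):
    q=np.array([(x,y,z) for x in(-.016,.016) for y in(-.026,.026) for z in(.01,.036)])
    u=proj("top",place(q,[cx,cy,yaw]));return u.min(0).round(1),u.max(0).round(1)
print(pred(p[0],p[1],-.0565))
m=(g<100);ys,xs=np.where(cv2.morphologyEx(m.astype(np.uint8),cv2.MORPH_OPEN,np.ones((9,9))));print(xs.min()/8+x0,ys.min()/8+y0,xs.max()/8+x0,ys.max()/8+y0)
cv2.imwrite("pics/e_ad.png",cv2.resize(c,None,fx=12,fy=12,interpolation=cv2.INTER_CUBIC))
E
```

```text
60 [ 0.4604 -0.1734] [0.4 2.6] [np.float64(0.0283), np.float64(0.0481)] -0.057
80 [ 0.4602 -0.1735] [0.2 2.5] [np.float64(0.0297), np.float64(0.0496)] -0.058
100 [ 0.4602 -0.1735] [0.2 2.5] [np.float64(0.0312), np.float64(0.0507)] -0.059
120 [ 0.4599 -0.1733] [-0.1  2.6] [np.float64(0.0329), np.float64(0.0516)] -0.059
(array([364.8, 283.9]), array([391.3, 300.9]))
365.25 284.875 389.5 300.75
```

View pics/e_ad.png

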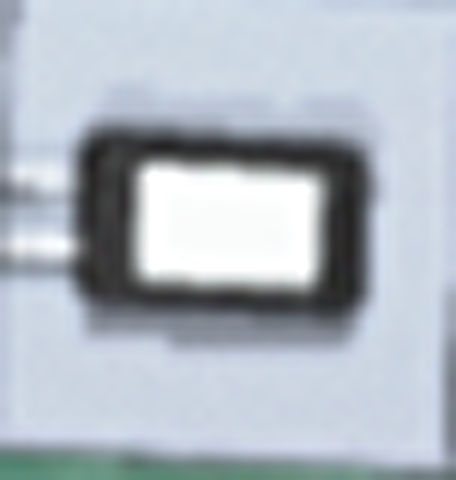

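The adapter is aligned with the rack (yaw -0.058, rack -0.057). It sits about 2–2.5 mm toward its prong side, and the prongs lie inside the cell. That is near the measuring error, so regrasping would risk more than it gains. The arm is clear and still, so I'm handing in.

```bash
python3 -c "
from plant import r
o=r.observe();print(o['t'],abs(o['dq']).max(),o['gripper_width']);print(r.hand_in())"
```

```text
25.4667 0.002932829289707653 0.09096233333976644
the job is handed in; nothing more can be done
None
```

I moved all four supplies into the rack in reverse order and handed the job in at 25.5 s. From left to right the cells now hold the tin, tape roll, reel and adapter. All are upright and released, and the arm is back near its start pose, touching nothing.

**Last checks:** In the final pictures from both cameras, the tin and tape measure within about 1 mm of their cell centres, and the reel within about 2.5 mm. The adapter is lined up with the rack, but sits about 2–2.5 mm toward its prong side. I left it there, because that is close to the measuring error. Its prong tips should clear the fin by roughly 2 mm, though in the top view they appear to reach the fin's foot.

**Checks that disagreed:**
- **Adapter yaw:** the first edge fit gave 0.04 rad, but an outline measurement gave 0.15. I used 0.15 for the grasp.
- **Heights:** heights measured from the two views were up to about 5 mm off the stated ones for the supplies, and 2–3 mm off for the strip and rack. I set the grasp and placing heights from the stated sizes.
- **Tape width:** the jaws read 59.6 mm on the tape against the stated 62 mm, but it was held level and placed without trouble.

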